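# Pump the rinse canister up to pressure

### The job

Pump the white rinse canister up to pressure: with the fingertips press the spring plunger on its lid fully down and let it come right back up, stroke after stroke, until the steel gauge pin beside it stands fully out of its nut. Then stop pumping and leave the plunger up. Do not touch the pin, and do not lift, tip or shove the canister or disturb the things around it.

Things in the scene. Friction and masses are not known exactly. Their poses are not given: they have to be found in the camera images.
- canister: White plastic rinse canister standing loose on the bench, 2 kg, 136 mm wide; flat dark-grey lid 185 mm high, plunger in its middle. Origin: centre of its underside; z up, x towards the gauge pin 48 mm off. On the lid also a brass relief valve at (-43, 20) mm and a white hose rising to 210 mm at (-35, -35) to (-62, -64) mm; a rinse gun, 140 mm high, is parked on its -y side, 90 mm from the axis.
- plunger_top (a point): Centre of the flat top of the plunger's mushroom knob (dark grey, 48 mm in diameter, on a 14 mm steel rod), on the canister's upright axis; 255 mm above the bench when the plunger is up, 225 mm when it is fully down. Moves with the plunger.
- plunger (a joint): How far the plunger is pressed down, m: 0 = up (rest), 0.030 = fully down against a hard stop. It springs back by itself: about 4 N when up, rising to about 11.5 N when fully down, plus some 3 N when pushed at 0.1 m/s; let go, it is back up within 0.4 s.
- gauge_tip (a point): Centre of the pin's top: 203 mm above the bench when in, 233 mm when fully out; the nut's top is at 197 mm. Each full stroke (plunger right down after coming right back up) raises it during the downstroke by one step of about 6 mm (the first by 2 to 8 mm), finally to about 221, 227 and 233 mm, reached as the plunger meets its stop. Strokes shorter than 23 mm get nowhere.
- gauge_pin: The plain steel gauge pin, 10 mm in diameter, upright in a steel nut on the lid, 48 mm from the plunger's axis along the canister's x. Not to be touched. Origin on its axis, 18 mm below its top. At the start it stands 0 to 13 mm above its lowest place (in); fully out is 30 mm above it, when a black ring low on the pin clears the nut. It stays put between strokes.
- reagent: Bystander: glass reagent bottle, 68 mm in diameter, 150 mm tall, standing loose. Origin: centre of its underside.
- beaker: Bystander: empty glass beaker, 70 mm in diameter, 95 mm tall, standing loose. Origin: centre of its underside.
- capsule_filter: Bystander: white capsule filter, 68 mm in diameter, 112 mm tall with its spout, standing loose. Origin: centre of its underside.
Mind the look-alikes: they are no part of the job. Of the things that look like the canister, the smallest one is meant.

How it is judged:
On the way, in this order (a step that is already met when the one before it is completed fails the run):
1. the plunger is pressed down a first full stroke (value of joint plunger above 0.024 m).
2. the plunger is let come back up (value of joint plunger below 0.006 m).
3. after further strokes the gauge pin stands fully out (z of gauge_tip in the frame of canister above 0.23 m), for 0.1 s.
At the end, for the whole second after the job is handed in: The gauge pin stands at least 27 mm out (30 mm is fully out), the plunger is back up (within 3 mm), the canister stands upright and at rest within 25 mm of where it stood, and the bystanders stand within 25 mm of where they stood (z of gauge_tip in the frame of canister above 0.23 m and value of joint plunger below 0.003 m and angle between canister's own z axis and vertical below 0.05 rad and height (world z) of canister below 0.005 m and distance of each of canister, reagent, beaker, capsule_filter from where it was at the start of the episode below 0.025 m and linear speed of canister below 0.02 m/s); the robot touches nothing.
It fails at once if the gauge pin is touched (over 0.5 N) by the robot (contact force between any of the fingers, the arm and gauge_pin above 0.5 N).
It fails at once if the canister is lifted (8 mm), tipped (0.15 rad) or shoved (25 mm) (height (world z) of canister above 0.008 m or angle between canister's own z axis and vertical above 0.15 rad or distance of canister from where it was at the start of the episode above 0.025 m).
It fails at once if pumping goes on after the pin is fully out: the plunger is pressed down again by more than 8 mm (z of gauge_tip in the frame of canister above 0.2312 m and value of joint plunger between 0.008 and 0.02 m and velocity of joint plunger above 0.01 m/s).
It fails at once if a bystander is shoved (25 mm), lifted or knocked over (distance of any of reagent, beaker, capsule_filter from where it was at the start of the episode above 0.025 m or angle between any of reagent, beaker, capsule_filter's own z axis and vertical above 0.3 rad).
It also fails if it takes over 48 s, if anything falls off the work surface, if the arm or the gripper's body presses on something with over 40 N, if the wrist force passes 120 N, or if a joint passes its speed limit or range.

### The arm

A 7-joint arm with a two-finger parallel gripper is mounted at the origin on the work surface. World frame = base frame: x ahead of the robot, y to its left, z up, the work surface at z = 0. Lengths are in m, angles in rad, forces in N, time in s.
With the tool pointing down it reaches from about 0.425 to 0.95 m from the base axis. Payload 4.7 kg.
Tool frame: the origin (TCP) lies between the finger pads; the fingertips stand env.tip_reach ahead of it and the grasp point (between the pads) lies 5 mm behind it (env.tip_reach is the distance from the TCP to the fingertips, in m); z points along the fingers, y is the line along which they close (so a half turn about z gives the same grasp; the last joint's range is limited). The gripper opens to 85 mm and grips with 20 to 120 N. Pads are 22 mm wide; open, the fingers measure 114 mm over their backs; the gripper's body (76 mm by 85 mm) begins 54 mm behind the grasp point. The pads swing forward as they close: fully open they stand 13 mm farther back than shut.
Start: joints at [1.102, 0.469, -0.049, 1.532, 0.024, 1.141, -0.082], TCP at [0.287, -0.611, 0.245] pointing down, gripper open.
Joint ranges: [-2.59, 2.59], [-0.33, 1.99], [-1.39, 1.29], [0.1, 2.45], [-1.04, 4.18], [0.21, 1.99], [-2.66, 2.66]. Speed limits (rad/s): [2.57, 2.57, 3.14, 3.14, 3.14, 3.14, 3.14].

### API

Orientations are given as a rotation vector (axis times angle).
In Python, from plant import env gives the robot as it stands.
- The arm moves only by the shell command python3 -m creep 'ROWS' [OPENING]. ROWS is JSON, a list of rows, each a list of 2 entries, a list of its own where there are three numbers: the shift along the world's x, y, z as a fraction of full scale, then the turn about the world's z as a fraction of full scale. A call has exactly 10 rows; each row is the pose to reach, as a shift and turn from the pose commanded when the call began, turning the shorter way round; what a row does not reach only later rows make up. Full scale, the value 1, is 20 cm for a shift and 180 degrees for a turn. A row lasts 1/8 s, in which the tool goes at most 62.5 mm and 10.7 degrees, less where a joint would pass 70% of its speed; a pose out of reach is approached as far as the arm can. A call with a number of a shift or a turn outside -1 to 1 is refused whole. A call with a gripper value outside its range is refused whole. OPENING is the gripper's target within -1 to 1 (fully open at 1, half-way at 0, shut at -1), set as the call begins (- or left out, the last holds). The fingers move at their own pace and stop on an object; the grip force is fixed at half the most. Time passes only in rows, so rows that repeat a pose let the fingers close, or fill a call up. It gives the time, the measured TCP pose, the force, the opening and the grip force at its end, in the units of the state.
- env.get_state(): the state, without advancing time (a new reading comes with each control period).
- env.snapshot(name): name is "scene" or "top" or "wrist"; returns (picture, depth): 400x640x3 uint8, blue, green, red; 400x640 float32, m along the optical axis (not along the pixel's ray), 0 where there is no reading.
- env.camera_model(name): a dict with "K" (3x3 intrinsics, pixels), "cam_to_world" (4x4, takes a point from camera to world coordinates); the wrist camera has in their place "hand_eye" (4x4, takes a point from camera to tool coordinates, whose origin is the TCP and whose axes are the flange's). Camera axes: x right, y down, z forward; pixel columns grow to the right and rows downward; lengths in m; the calibration is good to about 2 mm. A picture is of the moment at which its call begins: read the wrist's pose just before it. camera_model takes no time and is no camera call.
- env.finish_job(): hands the job in; it is judged then, once.
The state is a dict: "t": time; "q": joint angles; "joint_vel": joint speeds; "joint_efforts": joint torques, N m; "tool_pos": TCP position; "tcp_rot": TCP orientation; "ft_force": force on the tool from outside, world axes, zero at the start; "moment": the same for the moment, N m; "finger_gap": opening from 0.0 (shut) to 1.0 (fully open); "gripper_force": force on a finger pad.
Only numpy, scipy, OpenCV 4.12 (cv2) and the standard library are available. Lean on these libraries where they do the work, as an engineer would, in place of code of your own. Each camera call takes 0.05 s, during which the arm holds its last target. There are 200 camera calls.

## Working session

There is one attempt and no reset: what is moved stays moved. The work goes in short steps, Python scripts to look and compute and a shell command to move; the robot and the scene stay as the last step left them, time stands still between calls to the robot, and variables do not carry over. Pictures are saved under pics/ and viewed, at most 10 in all, crops included, and the job is handed in when it is done.

```bash
mkdir -p pics
python3 - <<'E'
from plant import env
import cv2,numpy as np
s=env.get_state();print({k:np.round(v,3) for k,v in s.items()},env.tip_reach)
for n in("scene","top"):
    im,d=env.snapshot(n);cv2.imwrite(f"pics/{n}.png",im);np.save(f"pics/{n}.npy",d)
    m=env.camera_model(n);print(n,np.round(m["K"],1).tolist(),np.round(m["cam_to_world"],3).tolist())
E
```

```text
{'t': np.float64(0.0), 'q': array([ 1.102,  0.469, -0.049,  1.534,  0.024,  1.141, -0.082]), 'joint_vel': array([ 0.   ,  0.001,  0.001,  0.001,  0.   , -0.   , -0.001]), 'joint_efforts': array([-0.0000e+00, -5.1030e+01, -4.7000e-02, -2.3771e+01,  1.1000e-02,
        8.0000e-03, -0.0000e+00]), 'tool_pos': array([ 0.287, -0.61 ,  0.244]), 'tcp_rot': array([-3.064e+00, -6.850e-01,  1.000e-03]), 'ft_force': array([ 0.193, -0.348, -0.877]), 'moment': array([-0.027, -0.026, -0.037]), 'gripper_force': np.float64(0.0), 'finger_gap': np.float64(1.002)} 0.014
scene [[516.1, 0.0, 314.9], [0.0, 516.1, 204.0], [0.0, 0.0, 1.0]] [[0.995, -0.09, 0.032, 0.484], [-0.096, -0.946, 0.309, -0.324], [0.002, -0.311, -0.95, 1.163], [0.0, 0.0, 0.0, 1.0]]
top [[483.8, 0.0, 312.0], [0.0, 483.8, 192.3], [0.0, 0.0, 1.0]] [[-0.025, -0.993, 0.111, 0.402], [-0.999, 0.027, 0.021, -0.023], [-0.024, -0.111, -0.994, 1.19], [0.0, 0.0, 0.0, 1.0]]
```

View pics/scene.png

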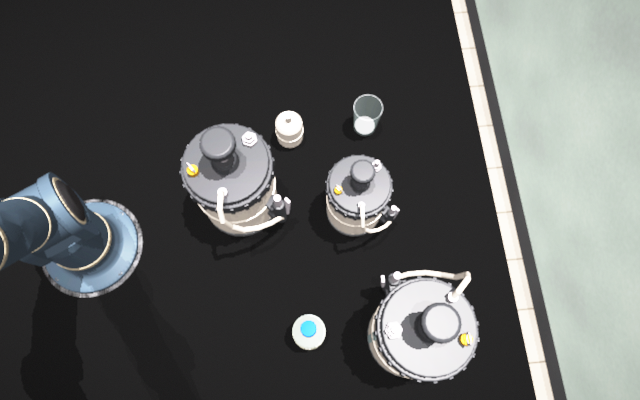

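View pics/top.png

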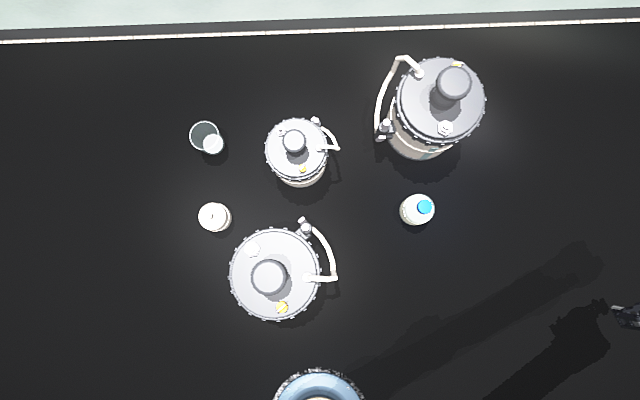

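Both views show three canister-like things, at scene pixels (228,165), (360,185) and (428,330), and top pixels (275,275), (297,148) and (440,100). The one at scene (360,185) / top (297,148) is clearly the smallest, so it is the one meant. I'll confirm it in a crop and triangulate.

```bash
cat > h.py <<'E'
from plant import env
import numpy as np,cv2
def ray(n,u,v,z,m=None):
    m=m or env.camera_model(n);T=m["cam_to_world"];d=T[:3,:3]@np.linalg.solve(m["K"],[u,v,1.]);return (T[:3,3]+d*(z-T[2,3])/d[2])
E
python3 - <<'E'
from h import *
a=cv2.imread("pics/scene.png")[135:245,310:420];b=cv2.imread("pics/top.png")[95:205,245:355]
cv2.imwrite("pics/crop.png",np.hstack([cv2.resize(x,(400,400),interpolation=cv2.INTER_CUBIC) for x in(a,b)]))
for n,p in(("scene",(362,171)),("top",(294,140))):
    D=np.load(f"pics/{n}.npy");u,v=p;d=np.median(D[v-3:v+4,u-3:u+4]);m=env.camera_model(n)
    P=m["cam_to_world"]@np.r_[d*np.linalg.solve(m["K"],[u,v,1.]),1];print(n,"knob ray",ray(n,u,v,.255).round(3),"depth",P.round(3))
for nm,p,z in(("big1",(268,277),.33),("big2",(454,83),.33),("beaker",(206,137),.05),("filter",(214,217),.1),("reag",(417,210),.1)):print(nm,ray("top",*p,z).round(3))
for n,p in(("scene",(377,164)),):print("pin?",ray(n,*p,.21).round(3))
E
```

```text
scene knob ray [0.61  0.028 0.255] depth [0.61  0.029 0.253 1.   ]
top knob ray [0.611 0.029 0.255] depth [0.611 0.029 0.255 1.   ]
big1 [0.351 0.076 0.33 ]
big2 [ 0.691 -0.269  0.33 ]
beaker [0.671 0.253 0.05 ]
filter [0.474 0.223 0.1  ]
reag [ 0.478 -0.235  0.1  ]
pin? [0.647 0.058 0.21 ]
```

View pics/crop.png

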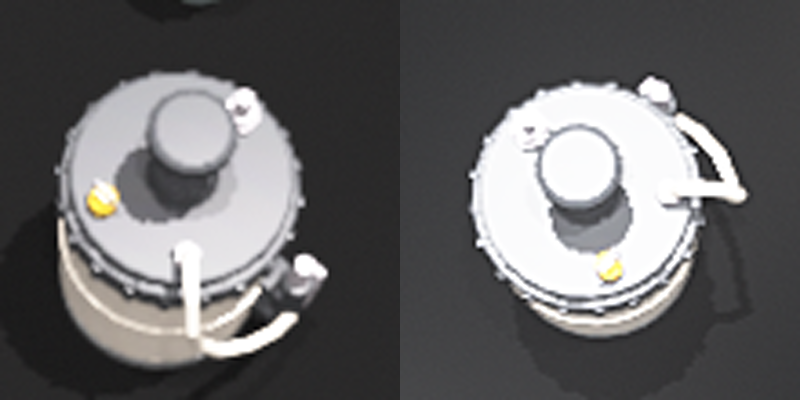

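The crop confirms the small canister: dark knob, brass valve and white hose. The steel gauge pin and nut are at scene (377,164), 48 mm from the axis in direction 39°. The knob is at (0.611, 0.029). I'll turn the shut fingers so their closing line is perpendicular to the pin direction (+14°), and approach high.

```bash
python3 -m creep '[[[0,0,0.25],0],[[0.05,0.1,0.5],0.04],[[0.1,0.3,0.88],0.077],[[0.2,0.5,0.88],0.077],[[0.3,0.7,0.88],0.077],[[0.4,0.9,0.88],0.077],[[0.5,1,0.88],0.077],[[0.5,1,0.88],0.077],[[0.5,1,0.88],0.077],[[0.5,1,0.88],0.077]]' -1
python3 -m creep '[[[0.1,0.2,0],0],[[0.2,0.4,0],0],[[0.3,0.6,0],0],[[0.4,0.8,0],0],[[0.5,1,0],0],[[0.5,1,0],0],[[0.5,1,0],0],[[0.5,1,0],0],[[0.5,1,0],0],[[0.5,1,0],0]]'
python3 -m creep '[[[0.1,0.2,0],0],[[0.2,0.4,0],0],[[0.3,0.6,0],0],[[0.4,0.8,0],0],[[0.5,1,0],0],[[0.5,1,0],0],[[0.5,1,0],0],[[0.5,1,0],0],[[0.5,1,0],0],[[0.5,1,0],0]]'
python3 - <<'E'
from h import *
from scipy.spatial.transform import Rotation as R
s=env.get_state();r=R.from_rotvec(s["tcp_rot"]);print(s["t"],s["tool_pos"],s["ft_force"],np.round(r.as_matrix(),2),np.round(s["q"],2))
im,d=env.snapshot("wrist");cv2.imwrite("pics/w1.png",im);np.save("pics/w1.npy",d)
E
```

```text
t: 1.35
tool_pos: [0.3863, -0.4121, 0.421]
tcp_rot: [-2.962, -1.046, 0.001]
ft_force: [0.1, -0.1, 0.7]
finger_gap: 0.004
gripper_force: 0.0
t: 2.6
tool_pos: [0.4872, -0.2114, 0.4213]
tcp_rot: [2.961, 1.048, -0.0]
ft_force: [-0.5, 0.1, -0.4]
finger_gap: 0.0
gripper_force: 0.0
t: 3.85
tool_pos: [0.5873, -0.0114, 0.4215]
tcp_rot: [2.961, 1.048, 0.0]
ft_force: [0.8, 0.2, -0.6]
finger_gap: -0.002
gripper_force: 0.0
3.85 [ 0.58726744 -0.01143791  0.42148817] [ 0.80248215  0.18201382 -0.62040686] [[ 0.78  0.63  0.  ]
 [ 0.63 -0.78 -0.  ]
 [ 0.    0.   -1.  ]] [ 0.33  0.26 -0.49  1.46  0.12  1.45 -1.05]
```

View pics/w1.png

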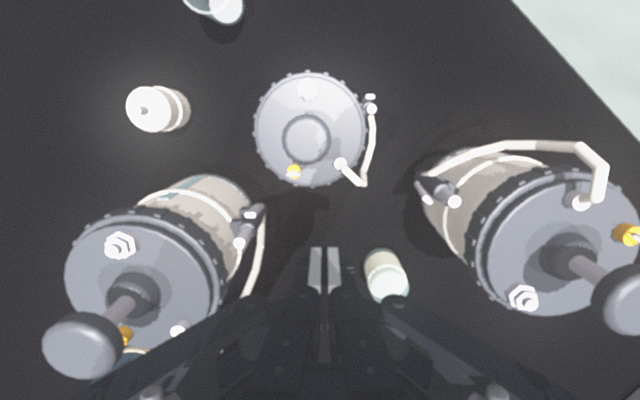

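The wrist view shows the target's knob at (305,139) with its nut and pin just above at (308,88), and the big canisters flank the view below. I'll refine the knob position and check the knob heights.

Run:
```python
from h import *
from scipy.spatial.transform import Rotation as R
s=env.get_state();m=env.camera_model("wrist");T=np.eye(4);T[:3,:3]=R.from_rotvec(s["tcp_rot"]).as_matrix();T[:3,3]=s["tool_pos"]
M={"K":m["K"],"cam_to_world":T@m["hand_eye"]}
D=np.load("pics/w1.npy");print("cam",M["cam_to_world"][:3,3].round(3))
for n,u,v in(("knob",305,139),("pin",308,88),("big1",80,345),("big2",630,300)):
    d=np.median(D[v-2:v+3,u-2:u+3]);print(n,(M["cam_to_world"]@np.r_[d*np.linalg.solve(M["K"],[u,v,1.]),1])[:3].round(3))
print(ray("",305,139,.255,M).round(3),ray("",308,88,.21,M).round(3))
```

```text
cam [0.648 0.038 0.55 ]
knob [0.611 0.031 0.254]
pin [0.648 0.06  0.214]
big1 [0.363 0.076 0.339]
big2 [ 0.686 -0.25   0.339]
[0.611 0.031 0.255] [0.648 0.06  0.21 ]
```

```bash
python3 -m creep '[[[0.06,0.1,0],0],[[0.12,0.205,0],0],[[0.12,0.205,-0.15],0],[[0.12,0.205,-0.3],0],[[0.12,0.205,-0.45],0],[[0.12,0.205,-0.6],0],[[0.12,0.205,-0.65],0],[[0.12,0.205,-0.65],0],[[0.12,0.205,-0.65],0],[[0.12,0.205,-0.65],0]]'
python3 - <<'E'
from h import *
im,d=env.snapshot("wrist");cv2.imwrite("pics/w2.png",im)
E
```

```text
t: 5.15
tool_pos: [0.612, 0.0304, 0.2926]
tcp_rot: [2.96, 1.05, 0.004]
ft_force: [0.1, -0.7, -0.4]
finger_gap: 0.006
gripper_force: 0.0
```

View pics/w2.png

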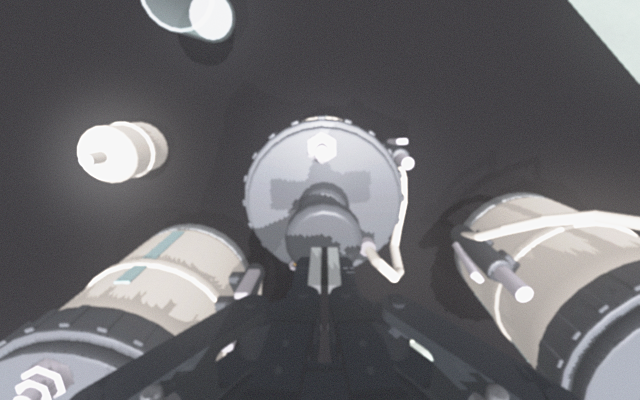

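Fingertips at (325,245) sit over the knob centre. Now a first, measured press.

```bash
python3 -m creep '[[[0,0,-0.05],0],[[0,0,-0.1],0],[[0,0,-0.14],0],[[0,0,-0.18],0],[[0,0,-0.21],0],[[0,0,-0.24],0],[[0,0,-0.265],0],[[0,0,-0.265],0],[[0,0,-0.265],0],[[0,0,-0.265],0]]'
```

```text
t: 6.45
tool_pos: [0.6113, 0.0302, 0.2398]
tcp_rot: [2.96, 1.05, -0.0]
ft_force: [-4.4, -2.0, 10.7]
finger_gap: -0.001
gripper_force: 5.2
```

```bash
python3 -m creep '[[[0,0,-0.01],0],[[0,0,-0.015],0],[[0,0,-0.015],0],[[0,0,-0.015],0],[[0,0,-0.015],0],[[0,0,-0.015],0],[[0,0,-0.015],0],[[0,0,-0.015],0],[[0,0,-0.015],0],[[0,0,-0.015],0]]'
```

```text
t: 7.7
tool_pos: [0.6114, 0.0302, 0.239]
tcp_rot: [2.959, 1.049, 0.001]
ft_force: [-7.6, -1.7, 20.0]
finger_gap: 0.001
gripper_force: 9.9
```

At the stop, since z stayed at 0.239 while the force rose to 20 N. Release and read the pin.

```bash
cat > pin.py <<'E'
from h import *
import sys
from scipy.spatial.transform import Rotation as R
s=env.get_state();m=env.camera_model("wrist");T=np.eye(4);T[:3,:3]=R.from_rotvec(s["tcp_rot"]).as_matrix();T[:3,3]=s["tool_pos"]
W=T@m["hand_eye"];K=m["K"];im,D=env.snapshot("wrist")
v,u=np.mgrid[0:400,0:640];P=np.stack([(u-K[0,2])/K[0,0]*D,(v-K[1,2])/K[1,1]*D,D],-1)@W[:3,:3].T+W[:3,3]
r=np.hypot(P[...,0]-.648,P[...,1]-.060);z=P[...,2][(r<.009)&(D>0)]
print("pin z pct 50,80,90,95,99",np.percentile(z,[50,80,90,95,99]).round(4),len(z))
c=np.linalg.inv(W)@[.648,.06,.21,1];c=(K@(c[:3]/c[2]))[:2].astype(int);print(c)
x0,y0=max(c[0]-60,0),max(c[1]-60,0);cv2.imwrite(f"pics/{sys.argv[1]}.png",cv2.resize(im[y0:y0+120,x0:x0+120],(480,480),interpolation=cv2.INTER_CUBIC))
E
python3 -m creep '[[[0,0,0.07],0],[[0,0,0.14],0],[[0,0,0.2],0],[[0,0,0.24],0],[[0,0,0.24],0],[[0,0,0.24],0],[[0,0,0.24],0],[[0,0,0.24],0],[[0,0,0.24],0],[[0,0,0.24],0]]'
python3 pin.py p1
```

```text
t: 8.95
tool_pos: [0.6114, 0.0302, 0.2833]
tcp_rot: [2.961, 1.05, -0.0]
ft_force: [-0.4, 1.1, 0.4]
finger_gap: 0.002
gripper_force: 0.0
pin z pct 50,80,90,95,99 [0.1971 0.2189 0.2194 0.2197 0.2201] 536
[324 151]
```

View pics/p1.png

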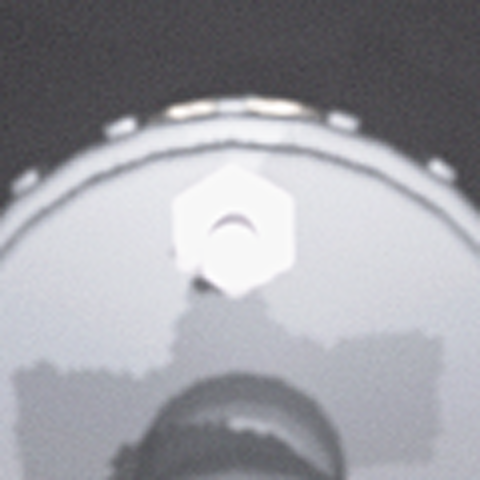

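The depth gives the pin top at about 0.220 (the 221 level, nut top at 0.197), so two strokes should remain. I'll do one and re-read.

```bash
python3 -m creep '[[[0,0,-0.08],0],[[0,0,-0.14],0],[[0,0,-0.2],0],[[0,0,-0.24],0],[[0,0,-0.24],0],[[0,0,-0.24],0],[[0,0,-0.16],0],[[0,0,-0.08],0],[[0,0,0],0],[[0,0,0],0]]'
python3 pin.py p2
```

```text
t: 10.25
tool_pos: [0.6117, 0.0303, 0.2841]
tcp_rot: [2.96, 1.05, 0.002]
ft_force: [0.9, -0.1, -0.3]
finger_gap: 0.005
gripper_force: 0.0
pin z pct 50,80,90,95,99 [0.1979 0.2251 0.2255 0.2259 0.2263] 563
[324 152]
```

The pin rose 6 mm to 0.226 (the 227 level). One last stroke.

```bash
python3 -m creep '[[[0,0,-0.08],0],[[0,0,-0.14],0],[[0,0,-0.2],0],[[0,0,-0.24],0],[[0,0,-0.245],0],[[0,0,-0.245],0],[[0,0,-0.16],0],[[0,0,-0.08],0],[[0,0,0],0],[[0,0,0],0]]'
python3 pin.py p3
```

```text
t: 11.55
tool_pos: [0.6115, 0.0303, 0.2838]
tcp_rot: [2.961, 1.05, 0.001]
ft_force: [0.1, 1.4, 1.1]
finger_gap: -0.004
gripper_force: 0.0
pin z pct 50,80,90,95,99 [0.2014 0.2311 0.2316 0.2319 0.2325] 595
[324 152]
```

View pics/p3.png

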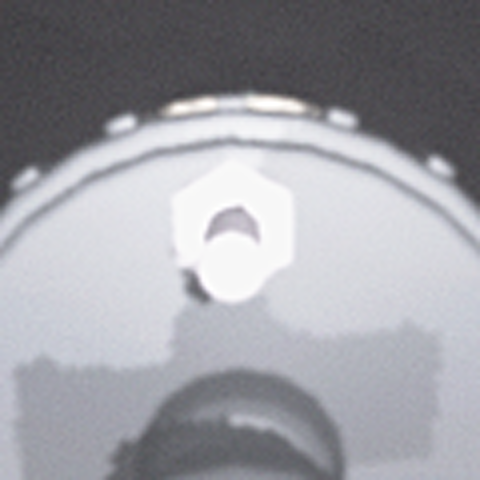

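The pin is now at about 0.232 by depth, up another 6 mm, with the same −1 mm bias as before. That matches the 233 level, fully out. I'll retreat straight up, re-measure and hand in.

```bash
python3 -m creep '[[[0,0,0.1],0],[[0,0,0.2],0],[[0,0,0.3],0],[[0,0,0.4],0],[[0,0,0.5],0],[[0,0,0.5],0],[[0,0,0.5],0],[[0,0,0.5],0],[[0,0,0.5],0],[[0,0,0.5],0]]'
python3 pin.py p4
python3 - <<'E'
from h import *
im,D=env.snapshot("wrist");cv2.imwrite("pics/w3.png",im)
E
```

```text
t: 12.85
tool_pos: [0.6114, 0.0302, 0.383]
tcp_rot: [-2.961, -1.05, 0.001]
ft_force: [-0.4, -0.4, -0.1]
finger_gap: 0.002
gripper_force: 0.0
pin z pct 50,80,90,95,99 [0.198  0.2311 0.2317 0.2321 0.2327] 265
[324 135]
```

View pics/w3.png

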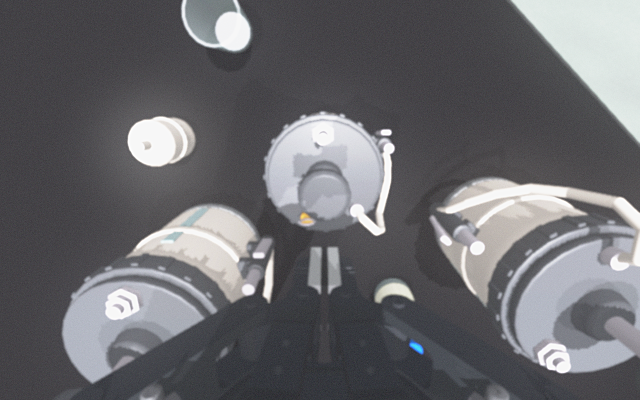

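The canister stands upright with the knob up at (325,190) and the pin out at (322,132). Beaker and filter are undisturbed, and the robot is clear of everything. Handing in.

```bash
python3 -c "
from plant import env
print(env.finish_job())"
```

```text
the job is handed in; nothing more can be done
None
```

I pumped the smallest canister with three full strokes, left the plunger up with the gripper clear, and handed the job in; the gauge pin measures about 232 mm, which I take as fully out (233 mm) because the readings ran about 1 mm low, though I couldn't make out the black ring from above.

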